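Pack the instrument spares, heaviest lowest

TASK

Pack the three spares in the open-fronted plywood case, heaviest lowest: first slide the steel flange along the base board, without lifting it, to the middle of the case floor and let go of it; then lay the blue cover flat and centred on the flange with its long sides parallel to the case's back wall; last lay the orange spacer frame flat on the cover, centred and the same way round. Set the cover and the frame down rather than dropping them, and leave everything else on the bench where it is.

Things in the scene. Friction and masses are not known exactly. Their poses are not given: they have to be found in the camera images.
- case_in (a point): Fixed three-sided plywood case: centre of its floor, 8 mm above the bench. x to the closed back wall, y to the left wall, z up. Inside: x -85 (open front, thin red line) to +85 mm, y -75 to +75 mm. Walls 8 mm thick, 50 mm high above the floor. The floor board runs on, level and unwalled, out of the front to x = -240 mm, 166 mm wide.
- flange_mid (a point): Blank steel flange: flat round disc 100 mm across, 16 mm thick, eight dark bolt holes on top, about 0.8 kg, the heaviest. Point: its centre, 8 mm above its underside. Starts flat on the board in front of the case, outside the red line. Slides with ordinary friction, stops when no longer pushed.
- cover_mid (a point): Blue painted aluminium housing cover, a block 60 mm (x) by 96 mm (y) by 26 mm high (z), about 0.22 kg, with a bright panel on top; the middle weight. The point is its centre, 13 mm above its underside. Starts flat on the bench, on one side of the case or the other.
- spacer_mid (a point): Orange hard-plastic rectangular spacer frame (window through the middle), outside 54 mm (x) by 90 mm (y), 12 mm thick (z), bars 14 mm wide, about 0.045 kg; the lightest. The point is the centre of the window, 6 mm above its underside. Starts flat on the bench, on the other side of the case from the cover.
- flange: The same flange; origin at the centre of its underside.
- cover: The same cover; origin at the centre of its underside.
- spacer: The same spacer frame; origin at the centre of its underside.
- jar: Bystander: jar 52 mm across, 75 mm high; origin under its centre. Leave alone.
- wrench: Bystander: steel wrench lying on the bench. Leave alone.
- screwdriver: Bystander: screwdriver lying on the bench, on the left. Leave alone.
- regulator: Bystander: brass pressure regulator with a gauge, about 70 mm high; origin under its brass body. Leave alone.
- meter: Bystander: yellow hand meter lying on its back, 75 by 150 by 32 mm; origin under its centre. Leave alone.
- tray: Bystander: shallow grey plastic tray 100 by 140 by 30 mm; origin under its centre. Leave alone.
There are look-alikes about, which are no part of the job. Of the things shaped like the spacer, the orange one is meant.

How it is judged (in metres and radians):
On the way, in this order (a step that is already met when the one before it is completed fails the run):
1. the steel flange lies flat on the case floor within 25 mm of its centre, let go and still (horizontal distance between flange_mid and case_in below 0.025 m and z of flange_mid in the frame of case_in between 0.003 and 0.013 m and angle between flange_mid's own z axis and vertical below 0.1 rad and contact force between the fingers and flange below 0.1 N and linear speed of flange below 0.02 m/s), for 0.2 s.
2. the cover lies flat on the flange, centred within 18 mm and square to the case within 0.2 rad, let go and still (horizontal distance between flange_mid and case_in below 0.025 m and z of flange_mid in the frame of case_in between 0.003 and 0.013 m and angle between each of flange_mid, cover_mid's own z axis and vertical below 0.1 rad and horizontal distance between cover_mid and flange_mid below 0.018 m and z of cover_mid in the frame of case_in between 0.024 and 0.034 m and angle between the y axis of cover_mid and the y axis of case_in, either way round below 0.2 rad and contact force between the fingers and cover below 0.1 N and linear speed of cover below 0.02 m/s), for 0.2 s.
At the end, for the whole second after the job is handed in: Flange flat on the case floor within 25 mm of its centre; cover on it, centred within 18 mm, long sides parallel to the back wall within 0.2 rad; frame on the cover, within 15 mm and 0.2 rad; all level within 0.1 rad, at stacked height within 5 mm, released, still (all of step 2 and horizontal distance between spacer_mid and cover_mid below 0.015 m and z of spacer_mid in the frame of case_in between 0.043 and 0.053 m and angle between spacer_mid's own z axis and vertical below 0.1 rad and angle between the y axis of spacer_mid and the y axis of cover_mid, either way round below 0.2 rad and contact force between the fingers and flange below 0.1 N and linear speed of each of flange, spacer below 0.02 m/s and contact force between the fingers and spacer below 0.1 N); the robot touches nothing.
It fails at once if the flange is lifted more than 20 mm or tipped more than 0.3 rad (height (world z) of flange_mid above 0.036 m or angle between flange_mid's own z axis and vertical above 0.3 rad).
It fails at once if the cover is let fall from more than 30 mm above its place (height (world z) of cover_mid above 0.067 m and contact force between the fingers and cover below 0.05 N and linear speed of cover above 0.1 m/s).
It fails at once if the spacer frame is let fall from more than 30 mm above its place (height (world z) of spacer_mid above 0.086 m and contact force between the fingers and spacer below 0.05 N and linear speed of spacer above 0.1 m/s).
It fails at once if something else on the bench is moved more than 30 mm (distance of any of jar, wrench, screwdriver, regulator, meter, tray from where it was at the start of the episode above 0.03 m).
It also fails if it takes over 70 s, if anything falls off the work surface, if the arm or the gripper's body presses on something with over 40 N, if the wrist force passes 120 N, or if a joint passes its speed limit or range.

ROBOT

A 6-joint arm with a two-finger parallel gripper is mounted at the origin on the work surface. World frame = base frame: x ahead of the robot, y to its left, z up, the work surface at z = 0. Lengths are in mm, angles in degrees, forces in N, time in s.
With the tool pointing down it reaches from about 300 to 850 mm from the base axis. Payload 4.2 kg.
Tool frame: the origin (TCP) lies between the finger pads; the fingertips stand 22 mm ahead of it and the grasp point (between the pads) lies 3 mm ahead of it; z points along the fingers, y is the direction in which the jaws open and shut (so a half turn about z gives the same grasp; the last joint's range is limited). The gripper opens to 91 mm and grips with 3 to 60 N. Pads are 32 mm wide; open, the fingers measure 118 mm over their backs; the gripper's body (76 mm by 178 mm) begins 60 mm behind the grasp point.
Start: joints at [65.89, 18.312, 89.639, -0, 72.044, -1.146], TCP at [224.342, 529.444, 235.976] pointing down, gripper open.
Joint ranges: [-177.97, 177.97], [-48.28, 115.42], [12.27, 149.76], [-77.06, 257.06], [2.81, 150.46], [-146.56, 146.56]. Speed limits (degrees/s): [147.25, 147.25, 180, 180, 180, 180].

INTERFACE

Orientations are given as [roll, pitch, yaw] about the fixed x, y, z axes, in that order (R = Rz(yaw) Ry(pitch) Rx(roll)).
In Python, from workcell import telemetry, cams, env gives the robot as it stands.
- The arm moves only by the shell command python3 -m inch 'ROWS' [FORCE]. ROWS is JSON, a list of rows, each an object of numbers: "x", "y", "z": the shift along the tool's x, y, z in cm; "yaw": the turn about the tool's z in units of 5 degrees (1.0 is 5 degrees); "gripper": the gripper's target within -1 to 1 (fully open at 1, half-way at 0, shut at -1). A call has 1 to 12 rows; each row shifts and turns the commanded pose from where the row before left it, along the tool's axes as they then stand; what a row does not reach is not made up. A row lasts 1/12 s, in which the tool goes at most 41.7 mm and 7.16 degrees, less where a joint would pass 70% of its speed; a pose out of reach is approached as far as the arm can. A call is refused whole if a number of a shift passes 4.17 or a number of a turn 1, either way. A call with a gripper value outside its range is refused whole. The fingers move at their own pace and stop on an object; FORCE is the grip in N (left out, the last holds). Time passes only in rows, so rows that do not move let the fingers close. It gives the time, the measured TCP pose, the force and the opening at its end, in the units of the state.
- telemetry.state(): the state, without advancing time (a new reading comes with each control period).
- cams.grab_frame(name): name is "scene" or "top" or "wrist"; returns a dict with "pixels" (480x640x3 uint8, red, green, blue), "mtx" (3x3 intrinsics, pixels), "distortion" ([k1, k2, p1, p2, k3] as OpenCV has them; the pictures are not rectified), "rvec" (rotation vector, rad) and "tvec" (3), from world to camera coordinates, as OpenCV has them. Camera axes: x right, y down, z forward; pixel columns grow to the right and rows downward; lengths in mm; the calibration is good to about 2 mm. A picture is of the moment at which its call begins. There is no depth.
- env.job_done(): hands the job in, once; it reports no verdict.
The state is a dict: "time_s": time; "qpos": joint angles; "qvel": joint speeds; "effort": joint torques, N m; "ee_pos": TCP position; "ee_rot": TCP orientation; "force": force on the tool from outside, world axes, zero at the start; "torque": the same for the moment, N m; "gripper_width": finger opening in mm.
Only numpy, scipy, OpenCV 4.12 (cv2) and the standard library are available. Lean on these libraries where they do the work, as an engineer would, in place of code of your own. Each camera call takes 0.05 s, during which the arm holds its last target. There are 200 camera calls.

## Working session

There is one attempt and no reset: what is moved stays moved. The work goes in short steps, Python scripts to look and compute and a shell command to move; the robot and the scene stay as the last step left them, time stands still between calls to the robot, and variables do not carry over. Pictures are saved under pics/ and viewed, about 8 in all and at most 12, crops included, and the job is handed in when it is done.

```bash
ls; mkdir -p pics
cat > h.py <<'E'
import numpy as np, cv2
from workcell import telemetry, cams, env
def grab(n):
    return cams.grab_frame(n)
def save(f,p): cv2.imwrite(p, f["pixels"][:,:,::-1])
def ray(f,uv,z):
    K=np.array(f["mtx"],float);d=np.array(f["distortion"],float)
    R=cv2.Rodrigues(np.array(f["rvec"],float))[0];t=np.array(f["tvec"],float).reshape(3)
    uv=np.array(uv,float).reshape(-1,1,2)
    n=cv2.undistortPoints(uv,K,d).reshape(-1,2)
    D=np.c_[n,np.ones(len(n))]@R; C=-R.T@t
    s=(np.broadcast_to(z,len(n))-C[2])/D[:,2]
    return C+D*s[:,None]
def proj(f,P):
    return cv2.projectPoints(np.array(P,float).reshape(-1,1,3),np.array(f["rvec"],float),np.array(f["tvec"],float),np.array(f["mtx"],float),np.array(f["distortion"],float))[0].reshape(-1,2)
E
python3 - <<'E'
from h import *
for n in ("scene","top"):
    f=grab(n); save(f,f"pics/{n}0.png")
    np.save(f"{n}0.npy",f,allow_pickle=True)
    R=cv2.Rodrigues(np.array(f["rvec"],float))[0]; print(n,-R.T@np.array(f["tvec"]).ravel(),f["distortion"])
print(telemetry.state())
E
```

```text
pics
scene [1627.43822537  249.83806409  913.55885682] [-0.08486578  0.          0.          0.          0.        ]
top [ 308.13365922  -18.94281666 1783.76502462] [0.01041799 0.         0.         0.         0.        ]
{'time_s': 0.1, 'qpos': array([ 6.58894561e+01,  1.83481848e+01,  8.96989605e+01, -1.70359948e-03,
        7.20424505e+01, -1.14485471e+00]), 'qvel': array([ 0.0525828 ,  0.00921692, -0.19011725,  0.01869426,  0.02291415,
        0.00811838]), 'effort': array([-6.05154146e-04, -4.13333452e+01, -2.32509363e+01,  7.28983758e-02,
        4.21600824e-02, -6.60866272e-05]), 'ee_pos': array([224.18561868, 529.05605682, 235.20532798]), 'ee_rot': array([-1.79910390e+02, -1.70674885e-04,  1.57034837e+02]), 'force': array([0.97204932, 0.12666404, 0.13223598]), 'torque': array([-0.02085294, -0.00133878, -0.00519154]), 'gripper_width': 91.28271470573615}
```

View pics/top0.png

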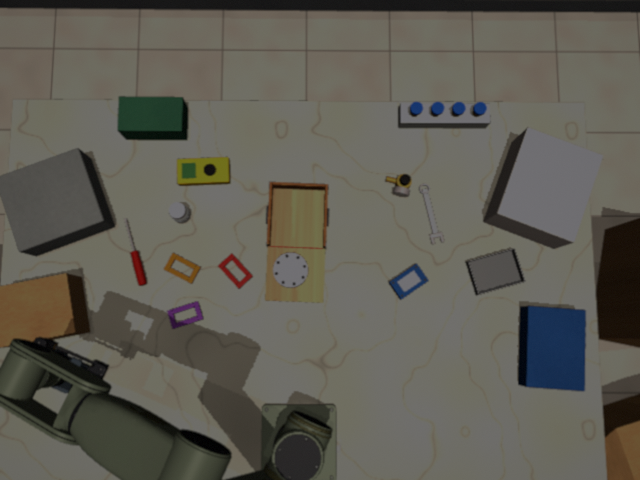

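View pics/scene0.png

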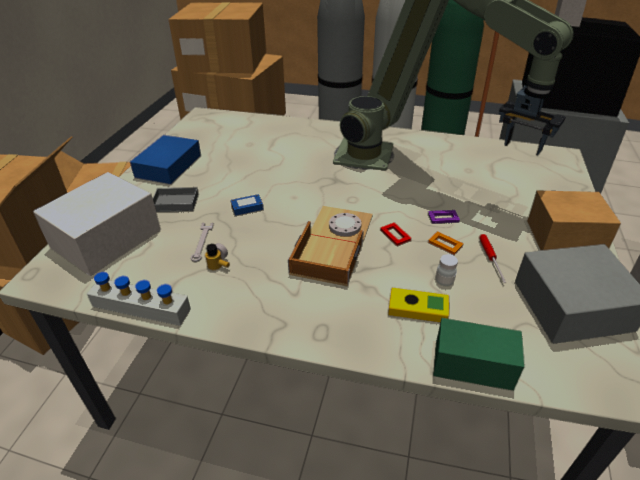

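The top view shows three frames: orange (182,268), red (236,270) and purple (185,314). Orange is the one meant. The cover is at (408,281), with a large blue box at (552,347) that is no match. The flange is at (290,270) and the case at (297,215), with the red line at row ~247. I'll measure these and enlarge the candidates.

```bash
cat > meas.py <<'E'
from h import *
f=np.load("top0.npy",allow_pickle=True).item(); im=f["pixels"]; hsv=cv2.cvtColor(im,cv2.COLOR_RGB2HSV)
def blob(lo,hi,roi,z,name):
    x0,y0,x1,y1=roi
    m=np.zeros(im.shape[:2],np.uint8); m[y0:y1,x0:x1]=cv2.inRange(hsv,lo,hi)[y0:y1,x0:x1]
    c=max(cv2.findContours(m,cv2.RETR_EXTERNAL,cv2.CHAIN_APPROX_NONE)[0],key=cv2.contourArea)
    P=ray(f,c.reshape(-1,2),z)[:,:2].astype(np.float32)
    r=cv2.minAreaRect(P); b=cv2.boxPoints(r); e=b[1]-b[0]; g=b[2]-b[1]
    L=e if np.linalg.norm(e)>np.linalg.norm(g) else g
    print(name,"ctr",np.round(r[0],1),"size",np.round(r[1],1),"long axis dir deg",round(np.degrees(np.arctan2(L[1],L[0]))%180,1))
blob((8,120,60),(22,255,255),(160,245,210,290),12,"orange")
blob((100,100,40),(125,255,255),(380,255,435,305),26,"cover")
# flange: bright low-sat
blob((0,0,120),(180,50,255),(262,248,325,300),24,"flange")
pts=[(267,247.5),(328,247.5),(271,184),(327,184),(265,301),(324,302)]
print(np.round(ray(f,pts,[8,8,58,58,8,8])[:,:2],1))
a=cv2.resize(im[225:335,155:345],None,fx=4,fy=4,interpolation=3); cv2.imwrite("pics/c1.png",a[:,:,::-1])
a=cv2.resize(im[170:310,225:445],None,fx=3.6,fy=3.6,interpolation=3); a=cv2.convertScaleAbs(a,alpha=1.5); cv2.imwrite("pics/c2.png",a[:,:,::-1])
E
python3 meas.py
```

```text
orange ctr [479.2 331.8] size [89.8 52.5] long axis dir deg 62.8
cover ctr [ 441.1 -308.8] size [57.5 94.1] long axis dir deg 124.1Traceback (most recent call last):
  File "meas.py", line 14, in <module>
    blob((0,0,120),(180,50,255),(262,248,325,300),24,"flange")
    ~~~~^^^^^^^^^^^^^^^^^^^^^^^^^^^^^^^^^^^^^^^^^^^^^^^^^^^^^^
  File "meas.py", line 6, in blob
    c=max(cv2.findContours(m,cv2.RETR_EXTERNAL,cv2.CHAIN_APPROX_NONE)[0],key=cv2.contourArea)
ValueError: max() iterable argument is empty
```

```bash
python3 - <<'E'
s=open("meas.py").read()
s=s.replace('blob((0,0,120),(180,50,255)','print(hsv[262,285],hsv[290,290],hsv[247,300],hsv[215,297])\nblob((0,0,80),(180,60,255)')
open("meas.py","w").write(s)
E
python3 meas.py
```

```text
orange ctr [479.2 331.8] size [89.8 52.5] long axis dir deg 62.8
cover ctr [ 441.1 -308.8] size [57.5 94.1] long axis dir deg 124.1
[130   7 114] [ 23 100 112] [ 13 138 111] [ 23 100 112]
flange ctr [473.7  24.6] size [99.3 96.1] long axis dir deg 0.1
[[538.2  91.1]
 [538.5 -83.6]
 [712.4  78.6]
 [713.  -79.5]
 [385.4  95.2]
 [382.8 -71.9]]
```

View pics/c1.png

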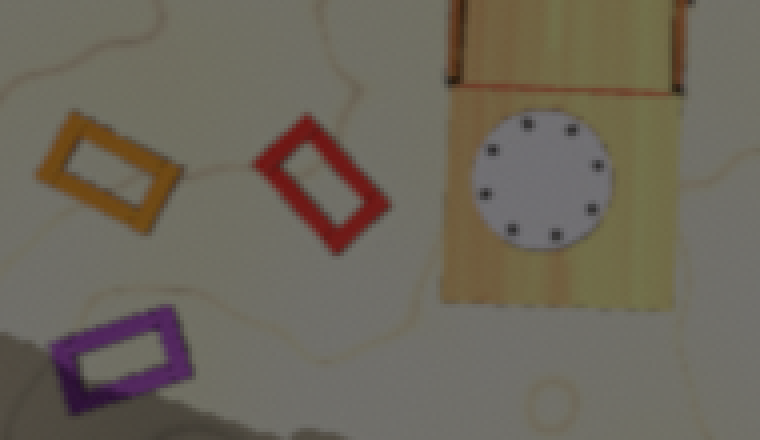

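View pics/c2.png

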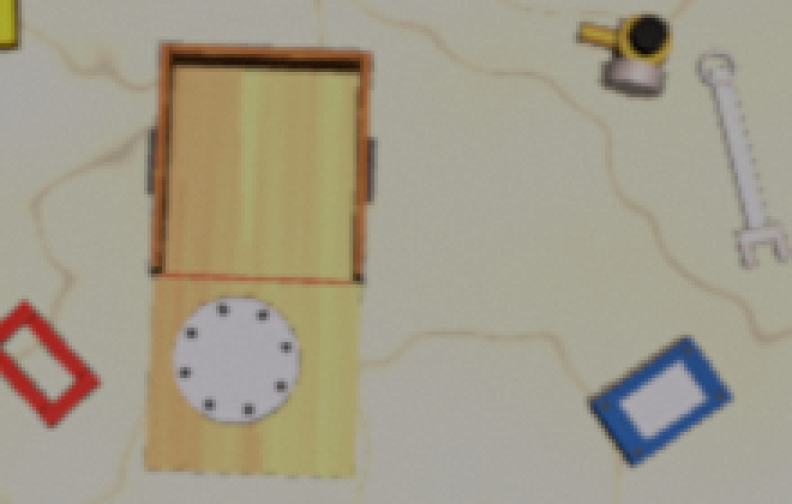

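c1 and c2 confirm the orange frame at (182,268), the cover (blue with a bright panel) at (408,281) and the flange with its bolt holes at (290,270). Next is the case pose, from the board corners and the red line.

Run:
```python
from h import *
f=np.load("top0.npy",allow_pickle=True).item()
c=lambda x,y,s,ox,oy:((x+.5)/s-.5+ox,(y+.5)/s-.5+oy)
p=[c(447,86,4,155,225),c(684,94,4,155,225),c(441,303,4,155,225),c(673,309,4,155,225)]
P=ray(f,p,8)[:,:2]; 
W=ray(f,[c(161,44,3.6,225,170),c(371,52,3.6,225,170)],58)[:,:2]
print(P.round(1),W.round(1))
ax=(P[0]+P[1]-P[2]-P[3]); print("yaw x", np.degrees(np.arctan2(ax[1],ax[0])))
for a,b in((P[0],P[1]),(P[2],P[3]),(W[0],W[1])): d=a-b; print("yaw y",np.degrees(np.arctan2(-d[0],d[1])),np.linalg.norm(d))
# back-wall outer mid = case x 93; red = -85; front=-240
for q,l in(((P[0]+P[1])/2,-85),((P[2]+P[3])/2,-240),((W[0]+W[1])/2,93)): print(q,l)
```

```text
[[542.1  93. ]
 [536.7 -76.8]
 [387.2  95.6]
 [383.1 -68.7]] [[718.6  83.3]
 [712.7 -81.5]]
yaw x -1.9981635770160753
yaw y -1.832483042281124 169.88189233792954
yaw y -1.4250967337277023 164.3245411202758
yaw y -2.0341236910142286 164.83752183365837
[539.43355344   8.06581189] -85
[385.15487992  13.44839098] -240
[715.65058043   0.91150356] 93
```

```bash
cat > go.py <<'E'
import sys; from h import *
# usage: go.py x y z psi : remaining yaw units, then shift (cm) in tool axes after the yaw
x,y,z,psi=map(float,sys.argv[1:5]); s=telemetry.state(); p=s["ee_pos"]; c=s["ee_rot"][2]
dy=(psi-c+180)%360-180
t=np.radians(psi); d=np.array([x,y,z])-p
print("yaw units",round(-dy/5,2),"then x,y,z cm",np.round([d@[np.cos(t),np.sin(t),0]/10,d@[np.sin(t),-np.cos(t),0]/10,-d[2]/10],2),"t",round(s["time_s"],2))
E
python3 -m inch '[{"yaw":-0.78,"gripper":0.32},{"yaw":-0.78},{"yaw":-0.78},{"yaw":-0.78}]'; python3 go.py 384 36 150 172.6
```

```text
yaw units -3.11 then x,y,z cm [-22.2  -46.84   8.52] t 0.1invalid input
```

```bash
python3 -m inch '[{"x":0,"y":0,"z":0,"yaw":-0.78,"gripper":0.32},{"x":0,"y":0,"z":0,"yaw":-0.78,"gripper":0.32},{"x":0,"y":0,"z":0,"yaw":-0.78,"gripper":0.32},{"x":0,"y":0,"z":0,"yaw":-0.78,"gripper":0.32}]'; python3 go.py 384 36 150 172.6
```

```text
time_s: 0.43
ee_pos: [224.2, 529.2, 235.4]
ee_rot: [-179.9, -0.0, 172.8]
force: [-0.6, 0.1, 0.3]
gripper_width: 67.1
yaw units 0.05 then x,y,z cm [-22.2  -46.85   8.54] t 0.43
```

```bash
python3 -m inch '[{"x":-1.4,"y":-2.9,"z":0.5,"yaw":0,"gripper":0.32},{"x":-1.4,"y":-2.9,"z":0.5,"yaw":0,"gripper":0.32},{"x":-1.4,"y":-2.9,"z":0.5,"yaw":0,"gripper":0.32},{"x":-1.4,"y":-2.9,"z":0.5,"yaw":0,"gripper":0.32},{"x":-1.4,"y":-2.9,"z":0.5,"yaw":0,"gripper":0.32},{"x":-1.4,"y":-2.9,"z":0.5,"yaw":0,"gripper":0.32},{"x":-1.4,"y":-2.9,"z":0.5,"yaw":0,"gripper":0.32},{"x":-1.4,"y":-2.9,"z":0.5,"yaw":0,"gripper":0.32}]'
python3 -m inch '[{"x":-1.4,"y":-2.9,"z":0.5,"yaw":0,"gripper":0.32},{"x":-1.4,"y":-2.9,"z":0.5,"yaw":0,"gripper":0.32},{"x":-1.4,"y":-2.9,"z":0.5,"yaw":0,"gripper":0.32},{"x":-1.4,"y":-2.9,"z":0.5,"yaw":0,"gripper":0.32},{"x":-1.4,"y":-2.9,"z":0.5,"yaw":0,"gripper":0.32},{"x":-1.4,"y":-2.9,"z":0.5,"yaw":0,"gripper":0.32},{"x":-1.4,"y":-2.9,"z":0.5,"yaw":0,"gripper":0.32},{"x":-1.4,"y":-2.9,"z":0.5,"yaw":0,"gripper":0.32},{"x":0,"y":0,"z":0,"yaw":0,"gripper":0.32},{"x":0,"y":0,"z":0,"yaw":0,"gripper":0.32}]'
python3 go.py 384 36 34 172.6
python3 - <<'E'
from h import *
f=grab("wrist"); save(f,"pics/w1.png"); np.save("w1.npy",f,allow_pickle=True)
im=f["pixels"];hsv=cv2.cvtColor(im,cv2.COLOR_RGB2HSV)
print(proj(f,[[473.5,24.6,24],[624,5,8]]).round())
E
```

```text
time_s: 1.1
ee_pos: [305.6, 283.3, 195.5]
ee_rot: [-180.0, -0.0, 172.7]
force: [-0.3, 0.1, -0.1]
gripper_width: 60.2
time_s: 1.93
ee_pos: [386.9, 39.4, 155.5]
ee_rot: [180.0, -0.1, 172.4]
force: [0.0, 0.9, 0.1]
gripper_width: 60.3
yaw units -0.04 then x,y,z cm [ 0.24 -0.37 12.15] t 1.93
[[313. 347.]
 [315. 488.]]
```

View pics/w1.png

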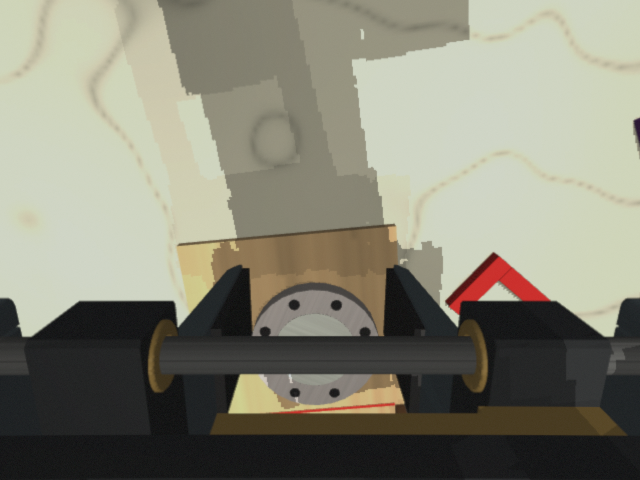

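The wrist view shows the flange centred between the fingers at (315,345), where the projection puts it (313,347). Descending behind it.

```bash
python3 -m inch '[{"x":0.1,"y":-0.2,"z":2,"yaw":0,"gripper":0.32},{"x":0.1,"y":-0.17,"z":2,"yaw":0,"gripper":0.32},{"x":0,"y":0,"z":2,"yaw":0,"gripper":0.32},{"x":0,"y":0,"z":2,"yaw":0,"gripper":0.32},{"x":0,"y":0,"z":2,"yaw":0,"gripper":0.32},{"x":0,"y":0,"z":1.2,"yaw":0,"gripper":0.32},{"x":0,"y":0,"z":0.9,"yaw":0,"gripper":0.32},{"x":0,"y":0,"z":0,"yaw":0,"gripper":0.32},{"x":0,"y":0,"z":0,"yaw":0,"gripper":0.32}]'
python3 -m inch '[{"x":-0.5,"y":0,"z":0,"yaw":0,"gripper":0.32},{"x":-0.8,"y":0,"z":0,"yaw":0,"gripper":0.32},{"x":-0.8,"y":0,"z":0,"yaw":0,"gripper":0.32},{"x":-0.8,"y":0,"z":0,"yaw":0,"gripper":0.32},{"x":-0.8,"y":0,"z":0,"yaw":0,"gripper":0.32},{"x":-0.8,"y":0,"z":0,"yaw":0,"gripper":0.32},{"x":-0.8,"y":0,"z":0,"yaw":0,"gripper":0.32},{"x":-0.5,"y":0,"z":0,"yaw":0,"gripper":0.32},{"x":0,"y":0,"z":0,"yaw":0,"gripper":0.32},{"x":0,"y":0,"z":0,"yaw":0,"gripper":0.32}]'
cat > fl.py <<'E'
from h import *
f=grab("top"); im=f["pixels"]; hsv=cv2.cvtColor(im,cv2.COLOR_RGB2HSV)
save(f,"pics/last_top.png")
x0,y0,x1,y1=258,180,335,305
m=np.zeros(im.shape[:2],np.uint8); m[y0:y1,x0:x1]=cv2.inRange(hsv,(100,0,60),(160,50,255))[y0:y1,x0:x1]
c=max(cv2.findContours(m,cv2.RETR_EXTERNAL,cv2.CHAIN_APPROX_NONE)[0],key=cv2.contourArea)
P=ray(f,cv2.convexHull(c).reshape(-1,2),24)[:,:2].astype(np.float32)
print("top flange x max",P[:,0].max(),"x min",P[:,0].min(),"y",P[:,1].min(),P[:,1].max(),cv2.minEnclosingCircle(P))
s=telemetry.state();print(s["ee_pos"],s["force"],s["time_s"])
E
python3 fl.py
```

```text
time_s: 2.73
ee_pos: [384.2, 38.2, 34.9]
ee_rot: [180.0, -0.1, 172.8]
force: [-0.4, 0.4, 0.1]
gripper_width: 60.1
time_s: 3.57
ee_pos: [436.6, 29.6, 34.3]
ee_rot: [-179.9, -0.8, 172.6]
force: [-11.5, 1.6, 9.4]
gripper_width: 60.5Traceback (most recent call last):
  File "fl.py", line 6, in <module>
    c=max(cv2.findContours(m,cv2.RETR_EXTERNAL,cv2.CHAIN_APPROX_NONE)[0],key=cv2.contourArea)
ValueError: max() iterable argument is empty
```

Run:
```python
from h import *
f=grab("scene"); im=f["pixels"]
u=proj(f,[[530,20,24]])[0].astype(int);print(u)
a=cv2.resize(im[u[1]-70:u[1]+50,u[0]-80:u[0]+80],None,fx=3,fy=3,interpolation=3)
t=grab("top")["pixels"][180:310,220:380]; b=cv2.resize(t,None,fx=2.7,fy=2.7,interpolation=3)
b=cv2.convertScaleAbs(b,alpha=1.5)
h=max(len(a),len(b)); pad=lambda q:np.pad(q,((0,h-len(q)),(0,0),(0,0)))
o=np.hstack([pad(a),pad(b)]); o=cv2.resize(o,None,fx=780/o.shape[1],fy=780/o.shape[1]); cv2.imwrite("pics/s2.png",o[:,:,::-1]);print(telemetry.state()["force"])
```

```text
[338 231]
[-11.02491511   0.67385039   9.80705264]
```

View pics/s2.png

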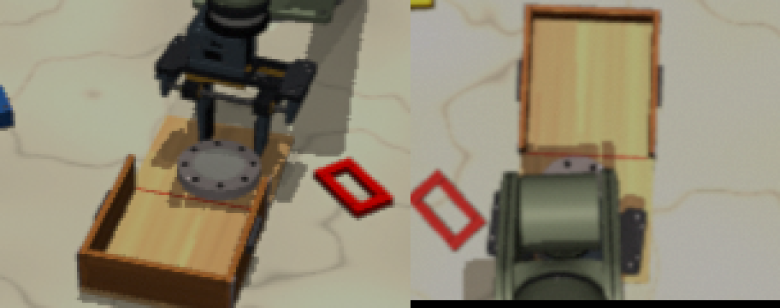

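Both views show the two fingers cradling the flange from behind, flat, its front edge about at the red line. Pushing on.

```bash
python3 -m inch '[{"x":-0.6,"y":0,"z":-0.1,"yaw":0,"gripper":0.32},{"x":-0.8,"y":0,"z":0,"yaw":0,"gripper":0.32},{"x":-1,"y":0,"z":0,"yaw":0,"gripper":0.32},{"x":-1,"y":0,"z":0,"yaw":0,"gripper":0.32},{"x":-1,"y":0,"z":0,"yaw":0,"gripper":0.32},{"x":-1,"y":0,"z":0,"yaw":0,"gripper":0.32},{"x":-1,"y":0,"z":0,"yaw":0,"gripper":0.32},{"x":-0.6,"y":0,"z":0,"yaw":0,"gripper":0.32},{"x":0,"y":0,"z":0,"yaw":0,"gripper":0.32}]'
python3 -m inch '[{"x":-0.6,"y":0,"z":0,"yaw":0,"gripper":0.32},{"x":-0.8,"y":0,"z":0,"yaw":0,"gripper":0.32},{"x":-0.8,"y":0,"z":0,"yaw":0,"gripper":0.32},{"x":-0.8,"y":0,"z":0,"yaw":0,"gripper":0.32},{"x":-0.5,"y":0,"z":0,"yaw":0,"gripper":0.32},{"x":-0.3,"y":0,"z":0,"yaw":0,"gripper":0.32},{"x":0,"y":0,"z":0,"yaw":0,"gripper":0.32},{"x":0,"y":0,"z":0,"yaw":0,"gripper":0.32}]'
python3 go.py 568.5 12.2 34 172.6
```

```text
time_s: 4.47
ee_pos: [514.2, 20.5, 36.2]
ee_rot: [180.0, 0.2, 172.6]
force: [-0.7, -0.7, -1.3]
gripper_width: 60.5
time_s: 5.13
ee_pos: [548.4, 16.0, 36.2]
ee_rot: [-180.0, -0.1, 172.6]
force: [-4.9, 0.8, 0.9]
gripper_width: 59.9
yaw units 0.01 then x,y,z cm [-2.04 -0.12  0.22] t 5.13
```

```bash
python3 -m inch '[{"x":-0.5,"y":0,"z":0,"yaw":0,"gripper":0.32},{"x":-0.5,"y":0,"z":0,"yaw":0,"gripper":0.32},{"x":-0.5,"y":0,"z":0,"yaw":0,"gripper":0.32},{"x":-0.4,"y":0,"z":0,"yaw":0,"gripper":0.32},{"x":0,"y":0,"z":0,"yaw":0,"gripper":0.32},{"x":0,"y":0,"z":0,"yaw":0,"gripper":0.32}]'
python3 -m inch '[{"x":1,"y":0,"z":0,"yaw":0,"gripper":0.32},{"x":2,"y":0,"z":0,"yaw":0,"gripper":0.32},{"x":4,"y":0,"z":0,"yaw":0,"gripper":0.32},{"x":4,"y":0,"z":0,"yaw":0,"gripper":0.32},{"x":4,"y":0,"z":-1,"yaw":0,"gripper":0.32},{"x":4,"y":0,"z":-2,"yaw":0,"gripper":0.32},{"x":0,"y":0,"z":-4,"yaw":0,"gripper":0.32},{"x":0,"y":0,"z":-4,"yaw":0,"gripper":0.32},{"x":0,"y":0,"z":0,"yaw":0,"gripper":0.32}]'
python3 - <<'E'
from h import *
f=grab("top"); im=f["pixels"]; hsv=cv2.cvtColor(im,cv2.COLOR_RGB2HSV)
u=proj(f,[[624,5,24]])[0].astype(int); print(u,hsv[u[1],u[0]],hsv[u[1]-8,u[0]-8])
np.save("top1.npy",f,allow_pickle=True)
a=cv2.convertScaleAbs(cv2.resize(im[170:310,225:385],None,fx=4,fy=4,interpolation=3),alpha=1.5); cv2.imwrite("pics/t3.png",a[:,:,::-1])
x0,y0,x1,y1=274,190,322,246
m=np.zeros(im.shape[:2],np.uint8); m[y0:y1,x0:x1]=cv2.inRange(hsv,(0,0,60),(180,45,255))[y0:y1,x0:x1]
c=max(cv2.findContours(m,cv2.RETR_EXTERNAL,cv2.CHAIN_APPROX_NONE)[0],key=cv2.contourArea)
P=ray(f,c.reshape(-1,2),24)[:,:2].astype(np.float32)
print(cv2.minEnclosingCircle(P),P.min(0),P.max(0))
E
```

```text
time_s: 5.63
ee_pos: [567.4, 13.5, 36.1]
ee_rot: [-180.0, -0.1, 172.6]
force: [-3.9, 1.0, 0.8]
gripper_width: 60.1
time_s: 6.38
ee_pos: [387.2, 37.9, 151.4]
ee_rot: [179.8, 1.1, 172.7]
force: [1.6, 0.8, 0.6]
gripper_width: 60.0
[297 217] [128   9 117] [ 15   9 115]
((618.3685913085938, 5.518794536590576), 49.85360336303711) [569.27985 -43.25614] [667.8914    53.945774]
```

View pics/t3.png

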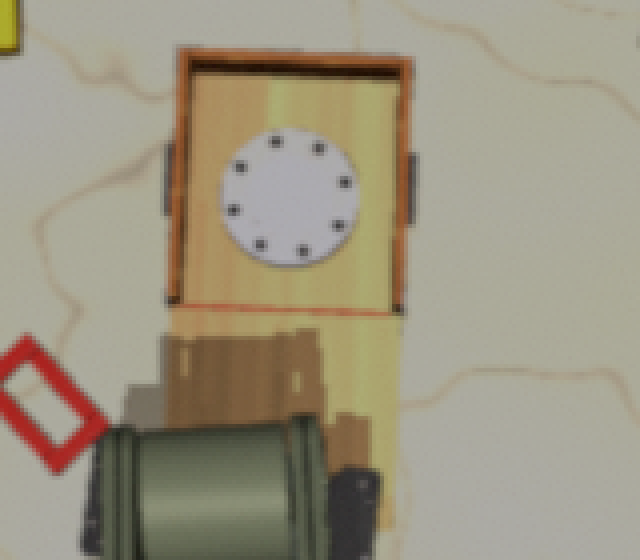

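t3 shows the flange flat inside the case at (290,197 in the crop), which is world (618,5), about 6 mm from the floor centre. Next the cover.

```bash
python3 -m inch '[{"x":0,"y":0,"z":0,"yaw":0.97,"gripper":1},{"x":0,"y":0,"z":0,"yaw":0.97,"gripper":1},{"x":0,"y":0,"z":0,"yaw":0.97,"gripper":1},{"x":0,"y":0,"z":0,"yaw":0.97,"gripper":1},{"x":0,"y":0,"z":0,"yaw":0.97,"gripper":1},{"x":0,"y":0,"z":0,"yaw":0.97,"gripper":1},{"x":0,"y":0,"z":0,"yaw":0.97,"gripper":1},{"x":0,"y":0,"z":0,"yaw":0.97,"gripper":1},{"x":0,"y":0,"z":0,"yaw":0.97,"gripper":1},{"x":0,"y":0,"z":0,"yaw":0.97,"gripper":1},{"x":0,"y":0,"z":0,"yaw":0,"gripper":1}]' 60; python3 go.py 441 -309 130 124.1
```

```text
time_s: 7.35
ee_pos: [382.6, 37.4, 144.0]
ee_rot: [179.9, 0.0, 124.1]
force: [-0.5, -0.6, 0.4]
gripper_width: 91.3
yaw units -0.01 then x,y,z cm [-31.96 -14.59   1.4 ] t 7.35
```

```bash
python3 -m inch '[{"x":-2.9,"y":-1.33,"z":0.13,"yaw":0,"gripper":1},{"x":-2.9,"y":-1.33,"z":0.13,"yaw":0,"gripper":1},{"x":-2.9,"y":-1.33,"z":0.13,"yaw":0,"gripper":1},{"x":-2.9,"y":-1.33,"z":0.13,"yaw":0,"gripper":1},{"x":-2.9,"y":-1.33,"z":0.13,"yaw":0,"gripper":1},{"x":-2.9,"y":-1.33,"z":0.13,"yaw":0,"gripper":1},{"x":-2.9,"y":-1.33,"z":0.13,"yaw":0,"gripper":1},{"x":-2.9,"y":-1.33,"z":0.13,"yaw":0,"gripper":1},{"x":-2.9,"y":-1.33,"z":0.13,"yaw":0,"gripper":1},{"x":-2.9,"y":-1.33,"z":0.13,"yaw":0,"gripper":1},{"x":-2.9,"y":-1.33,"z":0.13,"yaw":0,"gripper":1},{"x":0,"y":0,"z":0,"yaw":0,"gripper":1}]'
python3 -m inch '[{"x":0,"y":0,"z":0,"yaw":0,"gripper":1},{"x":0,"y":0,"z":0,"yaw":0,"gripper":1}]'
python3 go.py 441 -309 27 124.1
python3 - <<'E'
from h import *
f=grab("wrist"); save(f,"pics/w2.png")
hsv=cv2.cvtColor(f["pixels"],cv2.COLOR_RGB2HSV)
m=cv2.inRange(hsv,(100,110,40),(125,255,255))
c=max(cv2.findContours(m,cv2.RETR_EXTERNAL,cv2.CHAIN_APPROX_NONE)[0],key=cv2.contourArea)
print(cv2.boundingRect(c), cv2.minAreaRect(ray(f,c.reshape(-1,2),26)[:,:2].astype(np.float32)))
d=np.array([441,-309]);a=np.radians(124.1);L=np.array([np.cos(a),np.sin(a)]);S=np.array([-L[1],L[0]])
print(proj(f,[[*(d+i*48*L+j*30*S),26] for i,j in((1,1),(1,-1),(-1,-1),(-1,1))]).round())
E
```

```text
time_s: 8.35
ee_pos: [441.9, -314.3, 129.5]
ee_rot: [180.0, 0.3, 124.1]
force: [0.7, -0.2, -0.5]
gripper_width: 91.0
time_s: 8.52
ee_pos: [439.8, -308.1, 129.5]
ee_rot: [-180.0, -0.1, 124.2]
force: [0.3, 0.3, 0.7]
gripper_width: 91.2
yaw units 0.02 then x,y,z cm [-0.14  0.05 10.25] t 8.52
(275, 177, 95, 143) ((443.5941162109375, -308.32708740234375), (58.40238952636719, 95.70146942138672), 34.0517692565918)
[[269. 175.]
 [367. 175.]
 [362. 318.]
 [273. 318.]]
```

View pics/w2.png

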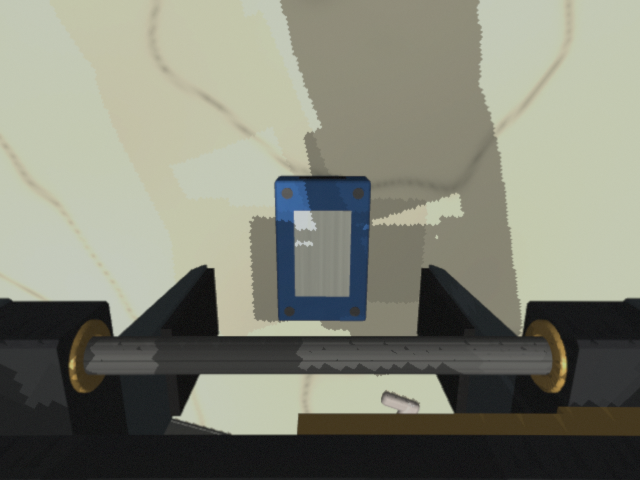

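The wrist view shows the cover at (322,248), square between the open fingers and within 3 mm of the estimate. Descend and grip.

```bash
python3 -m inch '[{"x":-0.1,"y":0.15,"z":2,"yaw":0,"gripper":1},{"x":0,"y":0,"z":2,"yaw":0,"gripper":1},{"x":0,"y":0,"z":2,"yaw":0,"gripper":1},{"x":0,"y":0,"z":2,"yaw":0,"gripper":1},{"x":0,"y":0,"z":1.25,"yaw":0,"gripper":1},{"x":0,"y":0,"z":1,"yaw":0,"gripper":1},{"x":0,"y":0,"z":0,"yaw":0,"gripper":1},{"x":0,"y":0,"z":0,"yaw":0,"gripper":1}]'
python3 -m inch '[{"x":0,"y":0,"z":0,"yaw":0,"gripper":-0.2},{"x":0,"y":0,"z":0,"yaw":0,"gripper":-0.2},{"x":0,"y":0,"z":0,"yaw":0,"gripper":-0.2},{"x":0,"y":0,"z":0,"yaw":0,"gripper":-0.2},{"x":0,"y":0,"z":0,"yaw":0,"gripper":-0.2},{"x":0,"y":0,"z":0,"yaw":0,"gripper":-0.2},{"x":0,"y":0,"z":0,"yaw":0,"gripper":-0.2},{"x":0,"y":0,"z":0,"yaw":0,"gripper":-0.2}]' 30
python3 -m inch '[{"x":0,"y":0,"z":-0.5,"yaw":0,"gripper":-0.2},{"x":0,"y":0,"z":-1,"yaw":0,"gripper":-0.2},{"x":0,"y":0,"z":-1.5,"yaw":0,"gripper":-0.2},{"x":0,"y":0,"z":-2,"yaw":0,"gripper":-0.2},{"x":0,"y":0,"z":-2,"yaw":0,"gripper":-0.2},{"x":0,"y":0,"z":-2,"yaw":0,"gripper":-0.2},{"x":0,"y":0,"z":-2,"yaw":0,"gripper":-0.2},{"x":0,"y":0,"z":-1,"yaw":0,"gripper":-0.2},{"x":0,"y":0,"z":0,"yaw":0,"gripper":-0.2},{"x":0,"y":0,"z":0,"yaw":0,"gripper":-0.2}]'
python3 go.py 619 5 140 88.1
python3 - <<'E'
from h import *
f=grab("wrist"); np.save("w3.npy",f,allow_pickle=True)
hsv=cv2.cvtColor(f["pixels"],cv2.COLOR_RGB2HSV); m=cv2.inRange(hsv,(100,110,40),(125,255,255))
c=max(cv2.findContours(m,cv2.RETR_EXTERNAL,cv2.CHAIN_APPROX_NONE)[0],key=cv2.contourArea)
s=telemetry.state(); z=s["ee_pos"][2]-1
P=ray(f,c.reshape(-1,2),z)[:,:2].astype(np.float32)
print(cv2.boundingRect(c),cv2.minAreaRect(P)); t=np.radians(s["ee_rot"][2]); e=P-s["ee_pos"][:2]
X=e@[np.cos(t),np.sin(t)]; print("tool-x extent of cover",X.min(),X.max(),s["ee_pos"])
E
```

```text
time_s: 9.23
ee_pos: [442.1, -308.0, 27.8]
ee_rot: [-180.0, -0.0, 124.2]
force: [0.1, 0.2, -0.2]
gripper_width: 91.5
time_s: 9.9
ee_pos: [442.4, -308.8, 28.2]
ee_rot: [180.0, 0.0, 124.1]
force: [0.6, 1.0, 4.8]
gripper_width: 59.9
time_s: 10.73
ee_pos: [441.7, -308.6, 147.7]
ee_rot: [-180.0, -0.0, 124.1]
force: [-0.2, -0.3, -2.9]
gripper_width: 60.1
yaw units 7.21 then x,y,z cm [31.93 16.68  0.77] t 10.73
(240, 201, 155, 135) ((429.6419982910156, -290.3096618652344), (58.98310852050781, 55.336334228515625), 34.114810943603516)
tool-x extent of cover -6.285841055741159 49.06547215080762 [ 441.3319326  -308.22565022  146.84256745]
```

Cover held and centred: end face at tool x +49 mm, opening 60 mm. Carrying it over.

```bash
python3 -m inch '[{"x":0,"y":0,"z":0,"yaw":0.8,"gripper":-0.2},{"x":0,"y":0,"z":0,"yaw":0.8,"gripper":-0.2},{"x":0,"y":0,"z":0,"yaw":0.8,"gripper":-0.2},{"x":0,"y":0,"z":0,"yaw":0.8,"gripper":-0.2},{"x":0,"y":0,"z":0,"yaw":0.8,"gripper":-0.2},{"x":0,"y":0,"z":0,"yaw":0.8,"gripper":-0.2},{"x":0,"y":0,"z":0,"yaw":0.8,"gripper":-0.2},{"x":0,"y":0,"z":0,"yaw":0.8,"gripper":-0.2},{"x":0,"y":0,"z":0,"yaw":0.8,"gripper":-0.2},{"x":0,"y":0,"z":0,"yaw":0,"gripper":-0.2}]'
python3 -m inch '[{"x":1.6,"y":0.8,"z":0,"yaw":0,"gripper":-0.2},{"x":3,"y":1.6,"z":0,"yaw":0,"gripper":-0.2},{"x":3,"y":1.6,"z":0,"yaw":0,"gripper":-0.2},{"x":3,"y":1.6,"z":0,"yaw":0,"gripper":-0.2},{"x":3,"y":1.6,"z":0,"yaw":0,"gripper":-0.2},{"x":3,"y":1.6,"z":0,"yaw":0,"gripper":-0.2},{"x":3,"y":1.6,"z":0,"yaw":0,"gripper":-0.2},{"x":3,"y":1.6,"z":0,"yaw":0,"gripper":-0.2},{"x":3,"y":1.6,"z":0,"yaw":0,"gripper":-0.2},{"x":3,"y":1.6,"z":0,"yaw":0,"gripper":-0.2},{"x":2,"y":1,"z":0,"yaw":0,"gripper":-0.2},{"x":1,"y":0.4,"z":0,"yaw":0,"gripper":-0.2}]'
python3 -m inch '[{"x":0,"y":0,"z":0,"yaw":0,"gripper":-0.2},{"x":0,"y":0,"z":0,"yaw":0,"gripper":-0.2},{"x":0,"y":0,"z":0,"yaw":0,"gripper":-0.2}]'
python3 go.py 619 5 53 88.1
```

```text
time_s: 11.62
ee_pos: [441.2, -308.1, 146.0]
ee_rot: [-179.8, -0.1, 88.1]
force: [-0.4, -0.1, -3.3]
gripper_width: 59.5
time_s: 12.62
ee_pos: [619.0, 4.6, 146.2]
ee_rot: [-179.9, -0.1, 88.4]
force: [0.5, -0.3, -2.6]
gripper_width: 59.9
time_s: 12.87
ee_pos: [617.2, 0.5, 147.2]
ee_rot: [-179.9, 0.0, 88.1]
force: [0.4, -0.5, -2.5]
gripper_width: 59.8
yaw units 0.0 then x,y,z cm [0.46 0.16 9.42] t 12.87
```

```bash
python3 -m inch '[{"x":0.2,"y":0.1,"z":1.5,"yaw":0,"gripper":-0.2},{"x":0.25,"y":0.05,"z":2,"yaw":0,"gripper":-0.2},{"x":0,"y":0,"z":2,"yaw":0,"gripper":-0.2},{"x":0,"y":0,"z":1.5,"yaw":0,"gripper":-0.2},{"x":0,"y":0,"z":1,"yaw":0,"gripper":-0.2},{"x":0,"y":0,"z":0.6,"yaw":0,"gripper":-0.2},{"x":0,"y":0,"z":0.4,"yaw":0,"gripper":-0.2},{"x":0,"y":0,"z":0.3,"yaw":0,"gripper":-0.2},{"x":0,"y":0,"z":0,"yaw":0,"gripper":-0.2},{"x":0,"y":0,"z":0,"yaw":0,"gripper":-0.2}]'
python3 go.py 619 5 52 88.1
```

```text
time_s: 13.7
ee_pos: [620.3, 6.1, 55.4]
ee_rot: [179.9, -0.0, 88.1]
force: [0.0, -0.1, -1.6]
gripper_width: 60.3
yaw units 0.01 then x,y,z cm [-0.11 -0.13  0.34] t 13.7
```

```bash
python3 -m inch '[{"x":-0.1,"y":-0.1,"z":0.15,"yaw":0,"gripper":-0.2},{"x":0,"y":0,"z":0.1,"yaw":0,"gripper":-0.2},{"x":0,"y":0,"z":0.1,"yaw":0,"gripper":-0.2},{"x":0,"y":0,"z":0,"yaw":0,"gripper":-0.2},{"x":0,"y":0,"z":0,"yaw":0,"gripper":-0.2},{"x":0,"y":0,"z":0,"yaw":0,"gripper":-0.2}]'
```

```text
time_s: 14.2
ee_pos: [619.0, 5.2, 52.2]
ee_rot: [180.0, 0.0, 88.1]
force: [-2.6, -0.4, 6.3]
gripper_width: 59.6
```

```bash
python3 -m inch '[{"x":0,"y":0,"z":0,"yaw":0,"gripper":0.7},{"x":0,"y":0,"z":0,"yaw":0,"gripper":0.7},{"x":0,"y":0,"z":0,"yaw":0,"gripper":0.7},{"x":0,"y":0,"z":0,"yaw":0,"gripper":0.7},{"x":0,"y":0,"z":-0.5,"yaw":0,"gripper":0.7},{"x":0,"y":0,"z":-1.5,"yaw":0,"gripper":0.7},{"x":0,"y":0,"z":-3,"yaw":0,"gripper":0.7},{"x":0,"y":0,"z":-3,"yaw":0,"gripper":0.7},{"x":0,"y":0,"z":-2,"yaw":0,"gripper":0.7},{"x":0,"y":0,"z":0,"yaw":0,"gripper":0.7},{"x":0,"y":0,"z":0,"yaw":0,"gripper":0.7}]'
python3 go.py 479.2 331.8 150 62.8
python3 - <<'E'
from h import *
f=grab("wrist"); np.save("w4.npy",f,allow_pickle=True); save(f,"pics/w4.png")
hsv=cv2.cvtColor(f["pixels"],cv2.COLOR_RGB2HSV); m=cv2.inRange(hsv,(100,110,40),(125,255,255))
c=max(cv2.findContours(m,cv2.RETR_EXTERNAL,cv2.CHAIN_APPROX_NONE)[0],key=cv2.contourArea)
print(cv2.boundingRect(c),cv2.minAreaRect(ray(f,c.reshape(-1,2),50)[:,:2].astype(np.float32)))
E
```

```text
time_s: 15.12
ee_pos: [619.5, 5.2, 152.7]
ee_rot: [179.8, -0.0, 88.1]
force: [-0.2, 0.0, -0.4]
gripper_width: 77.6
yaw units 5.07 then x,y,z cm [ 22.63 -27.41   0.27] t 15.12
(269, 173, 96, 145) ((619.0133056640625, 5.162822723388672), (96.4577865600586, 58.761600494384766), 87.87373352050781)
```

View pics/w4.png

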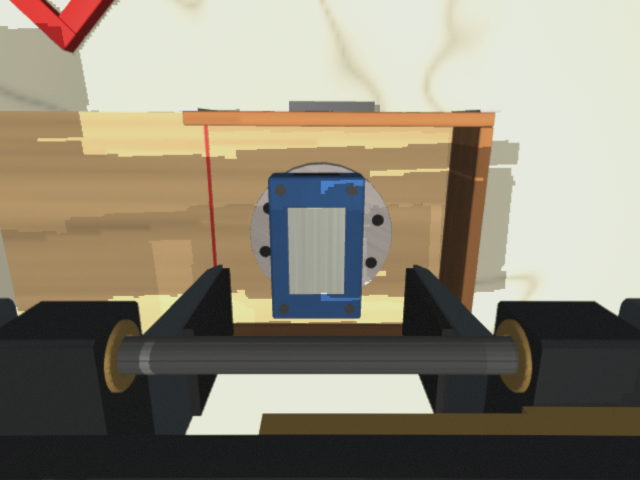

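The cover lies flat on the flange at (317,245), at world (619,5) with yaw 87.9°, and the flange is nearly concentric at about (321,234). Next the orange frame.

```bash
python3 -m inch '[{"x":0,"y":0,"z":0,"yaw":0.85,"gripper":1},{"x":0,"y":0,"z":0,"yaw":0.85,"gripper":1},{"x":0,"y":0,"z":0,"yaw":0.85,"gripper":1},{"x":0,"y":0,"z":0,"yaw":0.85,"gripper":1},{"x":0,"y":0,"z":0,"yaw":0.85,"gripper":1},{"x":0,"y":0,"z":0,"yaw":0.82,"gripper":1},{"x":0,"y":0,"z":0,"yaw":0,"gripper":1}]'
python3 -m inch '[{"x":1.2,"y":-1.5,"z":0,"yaw":0,"gripper":1},{"x":2.2,"y":-2.6,"z":0,"yaw":0,"gripper":1},{"x":2.2,"y":-2.6,"z":0,"yaw":0,"gripper":1},{"x":2.2,"y":-2.6,"z":0,"yaw":0,"gripper":1},{"x":2.2,"y":-2.6,"z":0,"yaw":0,"gripper":1},{"x":2.2,"y":-2.6,"z":0,"yaw":0,"gripper":1},{"x":2.2,"y":-2.6,"z":0,"yaw":0,"gripper":1},{"x":2.2,"y":-2.6,"z":0,"yaw":0,"gripper":1},{"x":2.2,"y":-2.6,"z":0,"yaw":0,"gripper":1},{"x":2,"y":-2.6,"z":0,"yaw":0,"gripper":1},{"x":1.8,"y":-2.5,"z":0,"yaw":0,"gripper":1},{"x":0,"y":0,"z":0,"yaw":0,"gripper":1}]'
python3 -m inch '[{"x":0,"y":0,"z":0,"yaw":0,"gripper":1},{"x":0,"y":0,"z":0,"yaw":0,"gripper":1}]'
cat > sp.py <<'E'
from h import *; import sys
f=grab("wrist"); save(f,f"pics/{sys.argv[1]}.png"); z=float(sys.argv[2])
hsv=cv2.cvtColor(f["pixels"],cv2.COLOR_RGB2HSV); m=cv2.inRange(hsv,(8,180,60),(20,255,255))
c=max(cv2.findContours(m,cv2.RETR_EXTERNAL,cv2.CHAIN_APPROX_NONE)[0],key=cv2.contourArea)
print(cv2.boundingRect(c),cv2.minAreaRect(ray(f,c.reshape(-1,2),z)[:,:2].astype(np.float32)))
E
python3 sp.py w5 12; python3 go.py 479.2 331.8 26 62.8
```

```text
time_s: 15.75
ee_pos: [617.8, 5.3, 149.2]
ee_rot: [-179.8, 0.1, 62.7]
force: [0.3, 0.3, -0.6]
gripper_width: 91.1
time_s: 16.75
ee_pos: [475.6, 335.5, 150.0]
ee_rot: [-179.8, 0.0, 63.2]
force: [0.2, -1.1, 1.0]
gripper_width: 91.6
time_s: 16.92
ee_pos: [478.2, 330.9, 150.4]
ee_rot: [-180.0, 0.1, 62.9]
force: [-0.4, -0.3, 0.4]
gripper_width: 91.5
(283, 164, 76, 120) ((482.8492431640625, 334.9881591796875), (88.20101165771484, 52.41650390625), 62.84386444091797)
yaw units -0.0 then x,y,z cm [ 0.14 -0.   12.46] t 16.97
```

View pics/w5.png

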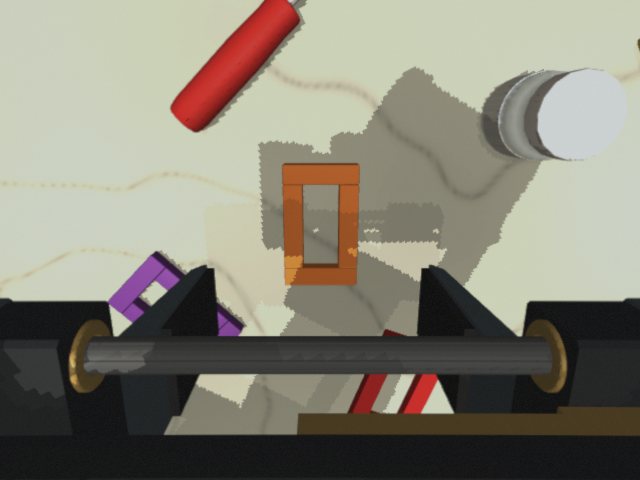

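The wrist view shows the orange frame at (321,224), square between the fingers. Purple at (175,295) and red at (395,370) are clear of the fingers' path. Down and grip.

```bash
python3 -m inch '[{"x":0.2,"y":0.1,"z":2,"yaw":0,"gripper":1},{"x":0.18,"y":0.07,"z":2.5,"yaw":0,"gripper":1},{"x":0,"y":0,"z":2.5,"yaw":0,"gripper":1},{"x":0,"y":0,"z":2,"yaw":0,"gripper":1},{"x":0,"y":0,"z":1.5,"yaw":0,"gripper":1},{"x":0,"y":0,"z":1,"yaw":0,"gripper":1},{"x":0,"y":0,"z":0.6,"yaw":0,"gripper":1},{"x":0,"y":0,"z":0.4,"yaw":0,"gripper":1},{"x":0,"y":0,"z":0,"yaw":0,"gripper":1},{"x":0,"y":0,"z":0,"yaw":0,"gripper":1}]'
python3 -m inch '[{"x":0,"y":0,"z":0,"yaw":0,"gripper":-0.2},{"x":0,"y":0,"z":0,"yaw":0,"gripper":-0.2},{"x":0,"y":0,"z":0,"yaw":0,"gripper":-0.2},{"x":0,"y":0,"z":0,"yaw":0,"gripper":-0.2},{"x":0,"y":0,"z":0,"yaw":0,"gripper":-0.2},{"x":0,"y":0,"z":0,"yaw":0,"gripper":-0.2},{"x":0,"y":0,"z":0,"yaw":0,"gripper":-0.2},{"x":0,"y":0,"z":0,"yaw":0,"gripper":-0.2},{"x":0,"y":0,"z":0,"yaw":0,"gripper":-0.2},{"x":0,"y":0,"z":0,"yaw":0,"gripper":-0.2}]' 15
```

```text
time_s: 17.8
ee_pos: [482.4, 334.2, 26.9]
ee_rot: [180.0, -0.1, 62.8]
force: [0.3, -0.1, 0.6]
gripper_width: 91.1
time_s: 18.63
ee_pos: [481.8, 334.2, 26.4]
ee_rot: [180.0, -0.0, 62.8]
force: [-1.0, -0.8, 1.0]
gripper_width: 53.8
```

```bash
python3 -m inch '[{"x":0,"y":0,"z":-0.5,"yaw":0,"gripper":-0.2},{"x":0,"y":0,"z":-1,"yaw":0,"gripper":-0.2},{"x":0,"y":0,"z":-2,"yaw":0,"gripper":-0.2},{"x":0,"y":0,"z":-2,"yaw":0,"gripper":-0.2},{"x":0,"y":0,"z":-2,"yaw":0,"gripper":-0.2},{"x":0,"y":0,"z":-2,"yaw":0,"gripper":-0.2},{"x":0,"y":0,"z":-2,"yaw":0,"gripper":-0.2},{"x":0,"y":0,"z":-1,"yaw":0,"gripper":-0.2},{"x":0,"y":0,"z":0,"yaw":0,"gripper":-0.2}]'
python3 -m inch '[{"x":0,"y":0,"z":0,"yaw":-0.84,"gripper":-0.2},{"x":0,"y":0,"z":0,"yaw":-0.84,"gripper":-0.2},{"x":0,"y":0,"z":0,"yaw":-0.84,"gripper":-0.2},{"x":0,"y":0,"z":0,"yaw":-0.84,"gripper":-0.2},{"x":0,"y":0,"z":0,"yaw":-0.84,"gripper":-0.2},{"x":0,"y":0,"z":0,"yaw":-0.84,"gripper":-0.2},{"x":0,"y":0,"z":0,"yaw":0,"gripper":-0.2},{"x":0,"y":0,"z":0,"yaw":0,"gripper":-0.2}]'
python3 - <<'E'
from h import *
f=grab("wrist"); save(f,"pics/w6.png")
hsv=cv2.cvtColor(f["pixels"],cv2.COLOR_RGB2HSV); m=cv2.inRange(hsv,(8,180,60),(20,255,255)); m[330:]=0
c=max(cv2.findContours(m,cv2.RETR_EXTERNAL,cv2.CHAIN_APPROX_NONE)[0],key=cv2.contourArea)
s=telemetry.state(); P=ray(f,c.reshape(-1,2),s["ee_pos"][2]-14.4)[:,:2]; t=np.radians(s["ee_rot"][2]); e=P-s["ee_pos"][:2]
X=e@[np.cos(t),np.sin(t)];Y=e@[np.sin(t),-np.cos(t)]
print("x",X.min(),X.max(),"y",Y.min(),Y.max(),s["force"]); far=X>X.max()-8; print(np.degrees(np.polyfit(Y[far],X[far],1)[0]))
E
python3 go.py 619 5.2 140 88
```

```text
time_s: 19.38
ee_pos: [483.1, 335.0, 154.4]
ee_rot: [179.8, -0.3, 62.8]
force: [-0.1, 0.4, -0.5]
gripper_width: 53.8
time_s: 20.05
ee_pos: [481.3, 333.8, 150.3]
ee_rot: [-179.9, 0.1, 87.9]
force: [0.0, 0.2, -1.4]
gripper_width: 53.6
x -9.572213324047306 46.59595675777516 y -26.814633259297135 26.917719408098264 [-0.13111573  0.1348693  -0.38536978]
0.5577975863049495
yaw units -0.02 then x,y,z cm [-32.37  14.89   1.05] t 20.1
```

Frame held square; it sits about 1.5 mm along tool x, which is fine. Carry over.

```bash
python3 -m inch '[{"x":-1.5,"y":0.7,"z":0,"yaw":0,"gripper":-0.2},{"x":-3,"y":1.4,"z":0,"yaw":0,"gripper":-0.2},{"x":-3,"y":1.4,"z":0,"yaw":0,"gripper":-0.2},{"x":-3,"y":1.4,"z":0,"yaw":0,"gripper":-0.2},{"x":-3,"y":1.4,"z":0,"yaw":0,"gripper":-0.2},{"x":-3,"y":1.4,"z":0,"yaw":0,"gripper":-0.2},{"x":-3,"y":1.4,"z":0,"yaw":0,"gripper":-0.2},{"x":-3,"y":1.4,"z":0,"yaw":0,"gripper":-0.2},{"x":-3,"y":1.4,"z":0,"yaw":0,"gripper":-0.2},{"x":-3,"y":1.4,"z":0,"yaw":0,"gripper":-0.2},{"x":-2.5,"y":1.1,"z":0,"yaw":0,"gripper":-0.2},{"x":-1.5,"y":0.5,"z":0,"yaw":0,"gripper":-0.2}]'
python3 -m inch '[{"x":0,"y":0,"z":0,"yaw":0,"gripper":-0.2},{"x":0,"y":0,"z":0,"yaw":0,"gripper":-0.2},{"x":0,"y":0,"z":0,"yaw":0,"gripper":-0.2},{"x":0,"y":0,"z":0,"yaw":0,"gripper":-0.2}]'
python3 go.py 619 3.7 80 88
```

```text
time_s: 21.1
ee_pos: [620.3, 1.3, 150.9]
ee_rot: [180.0, 0.0, 87.8]
force: [0.0, -0.1, -0.3]
gripper_width: 53.8
time_s: 21.43
ee_pos: [618.7, 5.6, 151.2]
ee_rot: [-180.0, -0.0, 88.1]
force: [-0.2, -0.4, 1.0]
gripper_width: 53.9
yaw units 0.01 then x,y,z cm [-0.19  0.04  7.12] t 21.43
```

```bash
python3 -m inch '[{"x":-0.15,"y":0,"z":1.5,"yaw":0,"gripper":-0.2},{"x":0,"y":0,"z":2,"yaw":0,"gripper":-0.2},{"x":0,"y":0,"z":1.5,"yaw":0,"gripper":-0.2},{"x":0,"y":0,"z":1,"yaw":0,"gripper":-0.2},{"x":0,"y":0,"z":0.6,"yaw":0,"gripper":-0.2},{"x":0,"y":0,"z":0.4,"yaw":0,"gripper":-0.2},{"x":0,"y":0,"z":0,"yaw":0,"gripper":-0.2},{"x":0,"y":0,"z":0,"yaw":0,"gripper":-0.2},{"x":0,"y":0,"z":0,"yaw":0,"gripper":-0.2}]'
python3 go.py 619 3.7 76.4 88
```

```text
time_s: 22.18
ee_pos: [619.8, 2.7, 82.2]
ee_rot: [179.9, -0.0, 88.0]
force: [0.3, -0.1, -0.9]
gripper_width: 54.0
yaw units -0.0 then x,y,z cm [ 0.1  -0.09  0.58] t 22.18
```

```bash
python3 -m inch '[{"x":0.05,"y":-0.05,"z":0.2,"yaw":0,"gripper":-0.2},{"x":0,"y":0,"z":0.15,"yaw":0,"gripper":-0.2},{"x":0,"y":0,"z":0.1,"yaw":0,"gripper":-0.2},{"x":0,"y":0,"z":0.1,"yaw":0,"gripper":-0.2},{"x":0,"y":0,"z":0,"yaw":0,"gripper":-0.2},{"x":0,"y":0,"z":0,"yaw":0,"gripper":-0.2},{"x":0,"y":0,"z":0,"yaw":0,"gripper":-0.2}]'
```

```text
time_s: 22.77
ee_pos: [618.7, 3.1, 76.4]
ee_rot: [180.0, -0.0, 88.0]
force: [-2.2, 0.1, 5.4]
gripper_width: 54.1
```

Contact (5.4 N up). Release and withdraw well clear.

```bash
python3 -m inch '[{"x":0,"y":0,"z":0,"yaw":0,"gripper":0.6},{"x":0,"y":0,"z":0,"yaw":0,"gripper":0.6},{"x":0,"y":0,"z":0,"yaw":0,"gripper":0.6},{"x":0,"y":0,"z":0,"yaw":0,"gripper":0.6},{"x":0,"y":0,"z":-0.5,"yaw":0,"gripper":0.6},{"x":0,"y":0,"z":-1.5,"yaw":0,"gripper":0.6},{"x":0,"y":0,"z":-3,"yaw":0,"gripper":0.6},{"x":0,"y":0,"z":-3,"yaw":0,"gripper":0.6},{"x":0,"y":0,"z":-2,"yaw":0,"gripper":0.6},{"x":0,"y":0,"z":0,"yaw":0,"gripper":0.6},{"x":0,"y":0,"z":0,"yaw":0,"gripper":0.6}]'
python3 sp.py w7 62
python3 - <<'E'
from h import *
f=grab("scene"); im=f["pixels"]; u=proj(f,[[624,5,40]])[0].astype(int)
w=cv2.imread("pics/w7.png"); a=cv2.resize(im[u[1]-60:u[1]+60,u[0]-80:u[0]+80],(400,300),interpolation=3)[:,:,::-1]
cv2.imwrite("pics/fin.png",np.hstack([cv2.resize(w,(400,300)),a]))
E
```

```text
time_s: 23.68
ee_pos: [619.3, 3.1, 177.2]
ee_rot: [179.8, -0.0, 88.0]
force: [-0.5, 0.7, 0.1]
gripper_width: 73.1
(275, 175, 82, 128) ((618.9991455078125, 4.228507995605469), (88.37139892578125, 52.70348358154297), 87.96115112304688)
```

View pics/fin.png

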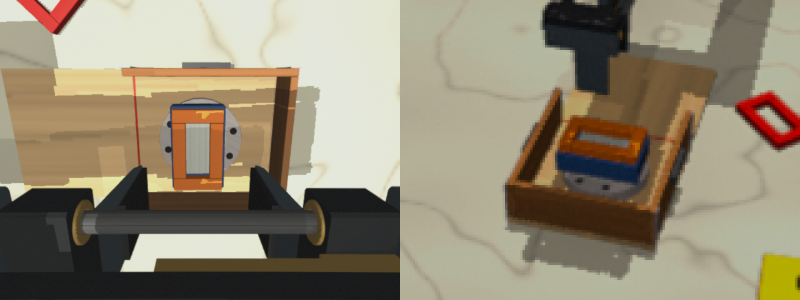

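The frame lies flat and centred on the cover (198,147 left; 602,135 right), and the arm is clear. Handing in.

```bash
python3 -c "
from workcell import env; print(env.job_done())"
```

```text
the job is handed in; nothing more can be done
None
```

All three spares are stacked in the case and the job is handed in at about 24 s on the robot's clock; it reported no verdict. I slid the flange in with two open fingers behind it, without lifting it. I then gripped the cover and the orange frame in turn, set each down until the force reading showed contact, and let go.

| Item | Measured position (x, y in mm) | Offset | Long-side direction |
|---|---|---|---|
| Flange | (618.4, 5.5) | about 6 mm from the case centre, which I put at (624, 5) | – |
| Cover | (619.0, 5.2) | within about 1 mm of the flange | 87.9° (case 88.1°) |
| Orange frame | (619.0, 4.2) | about 1 mm from the cover | 88.0° |

- **Final look:** the wrist and scene views showed the stack flat, with the gripper clear above it.
- **Disagreements:** the top and wrist cameras differed by 3–5 mm on where the frame started, so I used a point between them. During the first push the force reading showed about 11 N sideways and 10 N upward; I raised the tool and it dropped.
- **Not checked:** I measured the flange before the cover and frame went on, and did not measure it again afterwards. I did not measure the bystanders either; I only kept the arm's path clear of them.

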